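# Park the wooden van on the display turntable

## Robot

A 6-joint arm with a two-finger parallel gripper is mounted at the origin on the work surface. World frame = base frame: x ahead of the robot, y to its left, z up, the work surface at z = 0. Lengths are in m, angles in rad, forces in N, time in s.
With the tool pointing down it reaches from about 0.35 to 0.875 m from the base axis. Payload 15.5 kg.
Tool frame: the origin (TCP) lies between the finger pads; the fingertips stand 25 mm ahead of it and the grasp point (between the pads) lies 6 mm ahead of it; z points along the fingers, y is the line along which they close (so a half turn about z gives the same grasp; the last joint's range is limited). The gripper opens to 85 mm and grips with 20 to 120 N. Pads are 22 mm wide; open, the fingers measure 114 mm over their backs; the gripper's body (76 mm by 85 mm) begins 54 mm behind the grasp point. The pads swing forward as they close: fully open they stand 13 mm farther back than shut.
Start: joints at [1.216, 0.494, 1.345, -0, 1.302, -0.096], TCP at [0.161, 0.604, 0.256] pointing down, gripper open.
Joint ranges: [-2.91, 2.91], [-0.82, 2.16], [0.22, 2.67], [-1.22, 4.37], [0.12, 2.79], [-3.08, 3.08]. Speed limits (rad/s): [1.89, 1.89, 2.57, 3.01, 3.01, 3.01].

## Interface

Orientations are given as a 3x3 rotation matrix whose columns are the frame's x, y, z axes.
In Python, from rig import monitor, cams, robot gives the robot as it stands.
- The arm moves only by the tool step_arm, never from a script. Its argument "steps" is one flat list of numbers, 7 for each row, row after row: the turn, a rotation vector about the tool's x, y, z in rad, then the shift along the tool's x, y, z in mm, then the finger opening in mm, from 0 to 85.4. In form: [rx, ry, rz, tx, ty, tz, grip, rx, ry, rz, tx, ty, tz, grip, ...]. A call has exactly 8 rows; each row shifts and turns the commanded pose from where the row before left it, along the tool's axes as they then stand; what a row does not reach is not made up. A row lasts 1/10 s, in which the tool goes at most 50 mm and 8.59 degrees, less where a joint would pass 70% of its speed; a pose out of reach is approached as far as the arm can. A call with a gripper value outside its range is refused whole. The fingers move at their own pace and stop on an object; "force" is the grip in N (left out, the last holds). Time passes only in rows, so rows that do not move let the fingers close, or fill a call up. It gives the time, the measured TCP pose, the force, the opening and the grip force at its end, in the units of the state.
- monitor.get_obs(): the state, without advancing time (a new reading comes with each control period).
- cams.get_image(name): name is "scene" or "top"; returns the picture (384x512x3 uint8, red, green, blue); there is no depth.
- cams.camera_info(name): a dict with "fx", "fy", "cx", "cy" (pixels), "D" ([k1, k2, p1, p2, k3] as OpenCV has them; the pictures are not rectified), "rvec" (rotation vector, rad) and "tvec" (3), from world to camera coordinates, as OpenCV has them. Camera axes: x right, y down, z forward; pixel columns grow to the right and rows downward; lengths in m; the calibration is good to about 2 mm. A picture is of the moment at which its call begins. camera_info takes no time and is no camera call.
- robot.close_job(): hands the job in; it is judged then, once.
The state is a dict: "time_s": time; "joint_positions": joint angles; "qd": joint speeds; "joint_efforts": joint torques, N m; "eef_pos": TCP position; "eef_rot": TCP orientation; "force": force on the tool from outside, world axes, zero at the start; "moment": the same for the moment, N m; "width": finger opening in m; "grasp_force": force on a finger pad.
Only numpy, scipy, OpenCV 4.12 (cv2) and the standard library are available. Lean on these libraries where they do the work, as an engineer would, in place of code of your own. Each camera call takes 0.05 s, during which the arm holds its last target. There are 200 camera calls.

## Task

Turn the round display turntable until its empty bay faces squarely to the brass pointer at the front of the stand. Then pick up the loose wooden van and park it in that bay, on its wheels between the two kerbs, nose pointing outward over the pointer, and leave the bay still facing the pointer. Do not knock over or shove aside the dice cup or the mug.

Things in the scene. Friction and masses are not known exactly. Their poses are not given: they have to be found in the camera images.
- stand: Fixed round wooden stand of the turntable, 210 mm across and 20 mm high, on the table; its origin is the centre of its underside, on the turning axis. Its front is its own -x side, which looks roughly to the robot; a brass arrow pointer 12 mm high lies on the table there, reaching from under the disc to 198 mm from the axis.
- front (a point): Point on top of the brass pointer, 165 mm from the turning axis (20 mm outside the disc's rim), 12 mm above the table. Its axes are those of the stand: its -x points away from the axis to the front, z up.
- hub (a point): Centre of the top face of the wooden disc (290 mm across, 14 mm thick), on the turning axis, 36 mm above the table. A brass hub 48 mm across rises 22 mm there. Four bays at 90 degrees: one empty, the others carry a fixed bus, racing car and tractor, up to 55 mm tall. 45 degrees to either side of each bay a rim peg, 20 mm across, 45 mm tall, stands 130 mm from the axis: push these sideways.
- bay (a point): Centre of the empty bay, on the disc's top face (36 mm above the table), 90 mm from the axis. Its axes turn with the disc: -x points straight outward from the axis, z up. The bay runs radially, between two kerbs 5 mm thick, 6 mm high and 80 mm long whose inner faces are 60 mm apart.
- disc (a joint): Angle of the disc in rad, growing anticlockwise seen from above; 0 (or any whole number of turns) when the empty bay faces the pointer. It may start anywhere; it can turn without end either way. A stiff bearing: a push of about 1 to 2 N at a peg turns it and it stops at once when the push ends.
- van: The loose wooden van, 98 mm long, 46 mm wide, 50 mm high, about 160 g, standing on four wheels on the table; its origin is under its middle, at the wheels' underside. Its own -x is the nose.
- van_mid (a point): Middle of the van, 25 mm above its wheels' underside, half-way along its 98 mm. Axes of the van: nose to -x, y across, z up. The tall box body, with flat upright sides 46 mm apart, reaches from 18 mm ahead of this point to 48 mm behind it and is 50 mm high; ahead of it is the low bonnet, 42 mm wide and 28 mm high.
- van_nose (a point): Front end of the van's bonnet, 48 mm ahead of van_mid.
- dice_cup: Black dice cup, 68 mm across and 70 mm high, standing loose near the van; it and the van may have changed places. Origin at the centre of its underside. Leave it alone.
- mug: White mug with a handle, 80 mm across and 90 mm high, to the left of the turntable. Origin under its centre. Leave it alone.
Mind the look-alikes: they are no part of the job. Of the things that look like the van, the middle-sized one is meant.

How it is judged:
On the way, in this order (a step that is already met when the one before it is completed fails the run):
1. the empty bay faces the pointer (its centre within 13 mm of the pointer's line) and the turntable is at rest (y of bay in the frame of front between -0.013 and 0.013 m and x of bay in the frame of front below 0.12 m and velocity of joint disc between -0.05 and 0.05 rad/s), for 0.3 s.
2. after that, the van stands parked in the bay (x of van_mid in the frame of bay between -0.018 and 0.018 m and y of van_mid in the frame of bay between -0.013 and 0.013 m and z of van_mid in the frame of bay between 0.021 and 0.029 m and angle between van_mid's own z axis and vertical below 0.1 rad and angle between the x axis of van_mid and the x axis of bay, either way round below 0.2 rad and x of van_nose in the frame of bay below -0.03 m and linear speed of van below 0.02 m/s), for 0.1 s.
At the end, for the whole second after the job is handed in: Bay facing the pointer, centre within 13 mm (about 8 degrees) of its line, disc at rest. Van in it, flat on its wheels, within 18 mm of the bay centre along the bay and 13 mm across, in line within 0.2 rad, nose outward, at rest (all of step 1 and all of step 2); the robot touches nothing.
It fails at once if the dice cup is shoved more than 30 mm or tipped (distance of dice_cup from where it was at the start of the episode above 0.03 m or angle between dice_cup's own z axis and vertical above 0.5 rad).
It fails at once if the mug is shoved more than 30 mm or tipped (distance of mug from where it was at the start of the episode above 0.03 m or angle between mug's own z axis and vertical above 0.5 rad).
It also fails if it takes over 72 s, if anything falls off the work surface, if the arm or the gripper's body presses on something with over 40 N, if the wrist force passes 120 N, or if a joint passes its speed limit or range.

## Working session

There is one attempt and no reset: what is moved stays moved. The work goes in short steps, Python scripts to look and compute and a tool call to move; the robot and the scene stay as the last step left them, time stands still between calls to the robot, and variables do not carry over. Pictures are saved under pics/ and viewed, at most 10 in all, crops included, and the job is handed in when it is done.

Besides the shell and the picture viewer there is one more tool, called after "Call:" in YAML: its name, and indented under it one key for each argument. step_arm: Moves the arm, as the interface text tells. Its arguments: {"type":"object","properties":{"steps":{"type":"array","items":{"type":"number"}},"force":{"type":"number"}},"required":["steps"]}

```bash
mkdir -p pics; ls; cat > h.py <<'E'
import numpy as np, cv2, sys
from rig import monitor, cams, robot
def K(n):
    i=cams.camera_info(n); return np.array([[i['fx'],0,i['cx']],[0,i['fy'],i['cy']],[0,0,1.]]),np.array(i['D'],float),cv2.Rodrigues(np.array(i['rvec'],float))[0],np.array(i['tvec'],float)
def ray(n,uv,z):
    k,D,R,t=K(n); uv=np.array(uv,float).reshape(-1,1,2)
    p=cv2.undistortPoints(uv,k,D)[:,0]; d=np.c_[p,np.ones(len(p))]@R; c=-R.T@t
    return c+d*((z-c[2])/d[:,2])[:,None]
def proj(n,P):
    k,D,R,t=K(n); return cv2.projectPoints(np.array(P,float).reshape(-1,1,3),cv2.Rodrigues(R)[0],t,k,D)[0][:,0]
def snap(n,f):
    im=cams.get_image(n); cv2.imwrite('pics/'+f+'.png',im[:,:,::-1]); return im
E
python3 - <<'E'
from h import *
for n in('top','scene'):
    snap(n,n+'0'); k,D,R,t=K(n); print(n,k[0,0],-R.T@t,R[2])
o=monitor.get_obs();print(o['eef_pos'],o['eef_rot'],o['width'],o['time_s'])
E
```

```text
pics
top 358.79501286264104 [0.27048512 0.02922443 0.98481222] [ 0.1641415  -0.00696971 -0.98641218]
scene 391.12610312967956 [ 0.90967489 -0.37513342  1.07780712] [-0.40043503  0.33301788 -0.85366907]
[0.16045381 0.60377076 0.25578204] [[-9.66443283e-01  2.56879878e-01 -3.29442021e-04]
 [ 2.56880079e-01  9.66442803e-01 -9.66237828e-04]
 [ 7.01798153e-05 -1.01844115e-03 -9.99999479e-01]] 0.0854975959539436 0.1
```

View pics/top0.png

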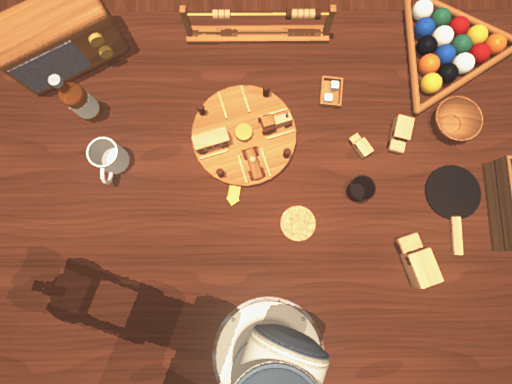

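View pics/scene0.png

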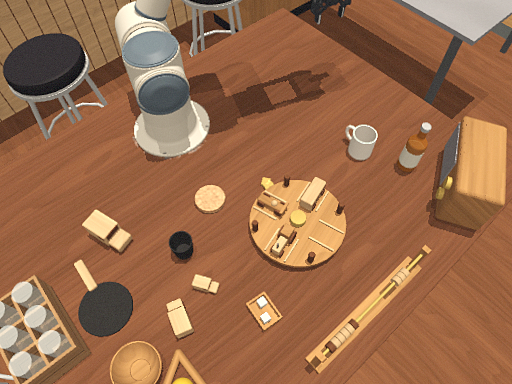

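The top view shows the disc at about (244,132) with the pointer tip at (234,200). The empty bay is on the far side at (236,100), so it needs about a half turn. There are three van look-alikes: (361,145) small, (401,133) middle, (420,262) large. The cup is at (361,189) and the mug at (105,155).

```bash
python3 - <<'E'
from h import *
im=cv2.imread('pics/top0.png')
a=cv2.resize(im[75:215,180:310],None,fx=4,fy=4,interpolation=cv2.INTER_CUBIC)
b=cv2.resize(im[100:170,340:420],None,fx=4,fy=4,interpolation=cv2.INTER_CUBIC)
c=np.zeros((560,800,3),np.uint8)
c[:,:520]=a[:560]; bb=b[:,:]; b2=cv2.resize(bb,(280,245)); c[:245,520:]=b2
s=cv2.imread('pics/scene0.png')[260:345,150:230]; c[260:558,520:]=cv2.resize(s,(280,298))
cv2.imwrite('pics/crop0.png',c)
E
```

```text
(no output)
```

View pics/crop0.png

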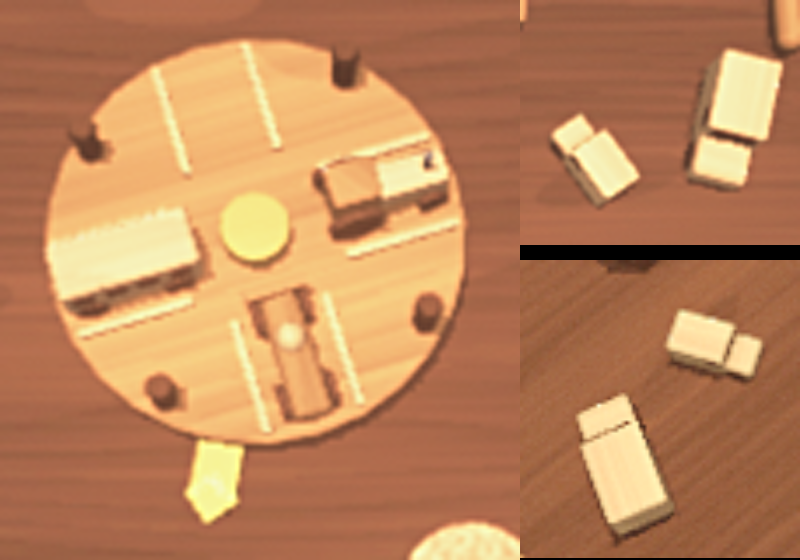

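The crop shows the hub top at (244,132), the kerbs of the empty bay at the top, and the pointer tip at about (232,205). The middle van has its nose toward the bottom of the picture, with its roof at about (404,127).

```bash
python3 - <<'E'
from h import *
c=lambda l:[(x/4+180-.4,y/4+75-.4) for x,y in l]
hub=ray('top',c([(255,228)]),.058)[0]
tip=ray('top',c([(207,523)]),.006)[0]
print('hub',hub,'tip',tip,np.linalg.norm((tip-hub)[:2]))
k=ray('top',c([(155,70),(187,175),(245,43),(279,148)]),.042)
print(k[:,:2],np.linalg.norm(k[0]-k[1])); m=k.mean(0)-hub; print('bay r',np.hypot(*m[:2]))
ang=lambda v:np.degrees(np.arctan2(v[1],v[0]))
print('front',ang(tip-hub),'bay',ang(m),'kerb',ang(k[0]-k[1]),ang(k[2]-k[3]))
p=ray('top',c([(345,55),(85,132),(431,298),(158,382)]),.081)-hub
print('pegs',[(np.hypot(*v[:2]).round(3),ang(v).round(1)) for v in p])
for nm,z in(('top',.05),):
  r=ray(nm,[((x-520)/3.5+340-.4,y/3.5+100-.4) for x,y in((728,50),(782,63),(767,142),(707,128))],z)
  b=ray(nm,[((x-520)/3.5+340-.4,y/3.5+100-.4) for x,y in((695,138),(752,152),(744,189),(688,177))],.028)
  print(r[:,:2],b[:,:2],r.mean(0)); print(np.linalg.norm(np.diff(r,axis=0),axis=1))
  ax=b[2:].mean(0)-r[:2].mean(0); print('len',np.hypot(*ax[:2]),'nose dir',ang(ax), ang(r[3]-r[0]),ang(r[2]-r[1]))
  d=ax[:2]/np.hypot(*ax[:2]); print('mid',r.mean(0)[:2]+d*.015)
print('scene roof proj',proj('scene',r).round(1))
s=ray('scene',[((x-520)/3.5+150-.4,(y-260)/3.5+260-.4) for x,y in((583,447),(640,425),(674,498),(618,525))],.05);print('scene roof',s[:,:2],s.mean(0))
print('cup',ray('top',[(361,189)],.04)[0], 'smallvan',ray('top',[(361,145)],.02)[0])
E
```

```text
hub [0.58234529 0.05831044 0.058     ] tip [0.38931991 0.09368626 0.006     ] 0.19624027403207459
[[0.70301437 0.12804296]
 [0.62611974 0.10545645]
 [0.7225767  0.06527878]
 [0.6451498  0.04201298]] 0.08014321041738011
bay r 0.09572356635892856
front 169.61463506079235 bay 16.31305625322401 kerb 16.369267919100647 16.724855803070625
pegs [(np.float64(0.128), np.float64(-28.7)), (np.float64(0.127), np.float64(62.0)), (np.float64(0.128), np.float64(-116.0)), (np.float64(0.127), np.float64(150.7))]
[[ 0.63202936 -0.36853532]
 [ 0.62100128 -0.41006786]
 [ 0.55702322 -0.39315655]
 [ 0.5686782  -0.3474449 ]] [[ 0.56754663 -0.34618566]
 [ 0.55566833 -0.39054615]
 [ 0.52557184 -0.38187165]
 [ 0.53570625 -0.33839599]] [ 0.59468302 -0.37980116  0.05      ]
[0.04297175 0.06617541 0.04717408]
len 0.1002148652098457 nose dir 163.0790304891456 161.58673617385375 165.19365590989446
mid [ 0.58033241 -0.37543537]
scene roof proj [[189.9 328.5]
 [174.3 335.9]
 [165.4 312.5]
 [182.  304.6]]
scene roof [[ 0.5618722  -0.38948387]
 [ 0.57638516 -0.34701493]
 [ 0.63646759 -0.35988666]
 [ 0.62535562 -0.4027324 ]] [ 0.60002014 -0.37477946  0.05      ]
cup [ 0.42586737 -0.25502205  0.04      ] smallvan [ 0.55345103 -0.26822566  0.02      ]
```

```bash
cat >> h.py <<'E'
def go(P,yaw):
    "remaining shift in tool axes (mm) and rz to bring tool y to yaw (deg)"
    o=monitor.get_obs(); R=np.array(o['eef_rot']); p=np.array(o['eef_pos'])
    y=np.degrees(np.arctan2(R[1,1],R[0,1])); d=(yaw-y+180)%360-180
    print('t',o['time_s'],'pos',p.round(4),'yaw',y.round(2),'down',R[:,2].round(4),'w',o['width'],'f',np.round(o['force'],1))
    e=np.array(P)-p; t=np.radians(yaw); R2=np.array([[np.sin(t),np.cos(t),0],[-np.cos(t),np.sin(t),0],[0,0,-1]])
    print('shift now-axes',(R.T@e*1000).round(1),'shift after-turn axes',(R2.T@e*1000).round(1),'rz',-np.radians(d).round(4))
E
python3 - <<'E'
from h import *
print(ray('top',[(105,155)],.07))
t=np.radians(61.5); go([.582+.13*np.cos(t),.058+.13*np.sin(t),.20],-28.5)
E
```

```text
[[0.51748408 0.42058797 0.07      ]]
t 0.1 pos [0.1605 0.6038 0.2558] yaw 75.11 down [-3.e-04 -1.e-03 -1.e+00] w 0.0854975959539436 f [0.2 0.5 0.4]
shift now-axes [-578.2 -292.8   56. ] shift after-turn axes [148.5 630.9  55.8] rz 1.8084
```

Call:
step_arm:
  steps: [0,0,0,-20,-10,0,60,0,0,0,-36,-18.5,0,60,0,0,0,-38,-19,0,60,0,0,0,-38,-19,0,60,0,0,0,-38,-19,0,60,0,0,0,-38,-19,0,60,0,0,0,-38,-19,0,60,0,0,0,-38,-19,0,60]

```text
time_s: 0.9
eef_pos: [0.3994, 0.3919, 0.2561]
eef_rot: [[-0.966, 0.257, -0.0], [0.257, 0.966, -0.0], [0.0, -0.0, -1.0]]
force: [0.6, 0.6, 0.5]
width: 0.0601
grasp_force: 0.0
```

Call:
step_arm:
  steps: [0,0,0,-38,-19,0,60,0,0,0,-38,-19,0,60,0,0,0,-38,-19,0,60,0,0,0,-38,-19,0,60,0,0,0,-38,-19,0,60,0,0,0,-38,-19,0,60,0,0,0,-38,-19,0,60,0,0,0,-28,-18,0,60]

```text
time_s: 1.7
eef_pos: [0.6454, 0.1701, 0.2558]
eef_rot: [[-0.966, 0.258, -0.0], [0.258, 0.966, -0.0], [0.0, -0.0, -1.0]]
force: [-0.1, 0.9, -0.3]
width: 0.0598
grasp_force: 0.0
```

Call:
step_arm:
  steps: [0,0,0.13,0,0,0,50,0,0,0.13,0,0,0,50,0,0,0.13,0,0,0,50,0,0,0.13,0,0,0,50,0,0,0.13,0,0,0,50,0,0,0.13,0,0,0,50,0,0,0.13,0,0,0,50,0,0,0.13,0,0,0,50]

```text
time_s: 2.5
eef_pos: [0.6436, 0.1718, 0.2559]
eef_rot: [[-0.263, 0.965, -0.001], [0.965, 0.263, -0.0], [0.0, -0.001, -1.0]]
force: [-0.3, 0.5, 0.4]
width: 0.05
grasp_force: 0.0
```

Call:
step_arm:
  steps: [0,0,0.13,0,0,0,50,0,0,0.13,0,0,0,50,0,0,0.13,0,0,0,50,0,0,0.13,0,0,0,50,0,0,0.13,0,0,0,50,0,0,0.12,0,0,0,50,0,0,0,0,0,0,50,0,0,0,0,0,0,50]

```text
time_s: 3.3
eef_pos: [0.6436, 0.1719, 0.256]
eef_rot: [[0.475, 0.88, -0.0], [0.88, -0.475, -0.0], [-0.0, -0.0, -1.0]]
force: [0.5, -0.0, -1.2]
width: 0.0499
grasp_force: 0.0
```

```bash
python3 - <<'E'
from h import *
t=np.radians(61.5); go([.582+.13*np.cos(t),.058+.13*np.sin(t),.078],-28.5)
print(monitor.get_obs()['joint_positions'])
E
```

```text
t 3.3 pos [0.6436 0.1719 0.256 ] yaw -28.38 down [-5.e-04 -1.e-04 -1.e+00] w 0.04992705489708911 f [ 0.5 -0.  -1.2]
shift now-axes [  0.6   0.2 178. ] shift after-turn axes [ -0.5   0.2 178. ] rz 0.0021
[ 1.71358291e-01  5.53497113e-01  1.23450218e+00 -5.32767827e-05
  1.35410889e+00  6.66652449e-01]
```

Call:
step_arm:
  steps: [0,0,0,0,0,30,46,0,0,0,0,0,40,46,0,0,0,0,0,35,46,0,0,0,0,0,30,46,0,0,0,0,0,25,46,0,0,0,0,0,18,46,0,0,0,0,0,0,26,0,0,0,0,0,0,26]

```text
time_s: 4.1
eef_pos: [0.6439, 0.1719, 0.0786]
eef_rot: [[0.477, 0.879, -0.0], [0.879, -0.477, -0.0], [-0.0, -0.0, -1.0]]
force: [0.3, -0.0, 0.5]
width: 0.026
grasp_force: 0.0
```

Call:
step_arm:
  steps: [0,0,-0.05,0,-6.5,0,26,0,0,-0.08,-0.4,-10.4,0,26,0,0,-0.1,-0.65,-13,0,26,0,0,-0.1,-0.65,-13,0,26,0,0,-0.1,-0.65,-13,0,26,0,0,-0.1,-0.65,-13,0,26,0,0,-0.1,-0.65,-13,0,26,0,0,0,0,0,0,26]

```text
time_s: 4.9
eef_pos: [0.5639, 0.1869, 0.0797]
eef_rot: [[-0.134, 0.991, 0.001], [0.991, 0.134, 0.0], [0.0, 0.001, -1.0]]
force: [-1.4, -0.4, -0.4]
width: 0.0264
grasp_force: 1.3
```

```bash
python3 - <<'E'
from h import *
o=monitor.get_obs();p=np.array(o['eef_pos'])-[.582,.058,0];print('r',np.hypot(p[0],p[1]),'th',np.degrees(np.arctan2(p[1],p[0])))
go(o['eef_pos'],0)
E
```

```text
r 0.1301930234845487 th 97.98727449202617
t 4.9 pos [0.5639 0.1869 0.0797] yaw 7.7 down [ 8.e-04  2.e-04 -1.e+00] w 0.026360761540284366 f [-1.4 -0.4 -0.4]
shift now-axes [0. 0. 0.] shift after-turn axes [0. 0. 0.] rz 0.1343
```

Call:
step_arm:
  steps: [0,0,-0.1,-0.65,-13,0,26,0,0,-0.1,-0.65,-13,0,26,0,0,-0.1,-0.65,-13,0,26,0,0,-0.1,-0.65,-13,0,26,0,0,-0.1,-0.65,-13,0,26,0,0,-0.1,-0.65,-13,0,26,0,0,-0.1,-0.65,-13,0,26,0,0,-0.1,-0.65,-13,0,26]

```text
time_s: 5.7
eef_pos: [0.4784, 0.1354, 0.0793]
eef_rot: [[-0.803, 0.596, 0.003], [0.596, 0.803, 0.0], [-0.002, 0.002, -1.0]]
force: [1.7, 1.2, 0.6]
width: 0.026
grasp_force: 0.6
```

Call:
step_arm:
  steps: [0,0,-0.1,-0.65,-13,0,26,0,0,-0.1,-0.65,-13,0,26,0,0,-0.1,-0.65,-13,0,26,0,0,-0.1,-0.65,-13,0,26,0,0,-0.1,-0.65,-13,0,26,0,0,-0.1,-0.65,-13,0,26,0,0,-0.1,-0.65,-13,0,26,0,0,-0.1,-0.65,-13,0,26]

```text
time_s: 6.5
eef_pos: [0.4545, 0.0363, 0.0791]
eef_rot: [[-0.987, -0.161, 0.002], [-0.161, 0.987, -0.0], [-0.002, -0.0, -1.0]]
force: [0.4, 1.4, -0.2]
width: 0.0261
grasp_force: 0.6
```

```bash
python3 - <<'E'
from h import *
o=monitor.get_obs();p=np.array(o['eef_pos'])-[.582,.058,0];print('r',np.hypot(p[0],p[1]),'th',np.degrees(np.arctan2(p[1],p[0])))
go(o['eef_pos'],0)
E
```

```text
r 0.12929482189308006 th -170.33641054933474
t 6.5 pos [0.4545 0.0363 0.0791] yaw 99.25 down [ 0.0024 -0.     -1.    ] w 0.026093086585322032 f [ 0.4  1.4 -0.2]
shift now-axes [0. 0. 0.] shift after-turn axes [0. 0. 0.] rz 1.7322
```

Call:
step_arm:
  steps: [0,0,-0.1,-0.65,-13,0,26,0,0,-0.1,-0.65,-13,0,26,0,0,-0.1,-0.65,-13,0,26,0,0,-0.08,-0.4,-10.4,0,26,0,0,-0.05,-0.2,-6.5,0,26,0,0,-0.025,0,-3.2,0,26,0,0,0,0,0,0,26,0,0,0,0,0,0,26]

```text
time_s: 7.3
eef_pos: [0.4754, -0.0173, 0.0786]
eef_rot: [[-0.818, -0.576, 0.001], [-0.576, 0.818, -0.0], [-0.0, -0.0, -1.0]]
force: [0.1, -0.4, -0.1]
width: 0.0258
grasp_force: 0.0
```

Call:
step_arm:
  steps: [0,0,0,0,1,0,30,0,0,0,0,2,0,30,0,0,0,0,0,-20,36,0,0,0,0,0,-30,40,0,0,0,0,0,-40,50,0,0,0,0,0,-40,60,0,0,0,-25,-25,-30,64,0,0,0,-30,-30,0,64]

```text
time_s: 8.1
eef_pos: [0.5516, -0.0279, 0.243]
eef_rot: [[-0.817, -0.577, 0.006], [-0.577, 0.817, -0.001], [-0.004, -0.004, -1.0]]
force: [1.4, -0.8, 0.2]
width: 0.0639
grasp_force: 0.0
```

Call:
step_arm:
  steps: [0,0,0.08,-30,-30,0,64,0,0,0.1,-30,-30,0,64,0,0,0.1,-20,-35,0,64,0,0,0.1,-5,-40,0,64,0,0,0.1,-5,-40,0,64,0,0,0.1,-5,-40,0,64,0,0,0.1,-5,-40,0,64,0,0,0.1,0,-20,0,64]

```text
time_s: 8.9
eef_pos: [0.7136, -0.2446, 0.2375]
eef_rot: [[-0.985, 0.17, -0.0], [0.17, 0.985, -0.0], [0.0, -0.0, -1.0]]
force: [-0.6, 0.6, 0.2]
width: 0.0645
grasp_force: 0.0
```

```bash
python3 - <<'E'
from h import *
c,s=np.cos(np.radians(163.3)),np.sin(np.radians(163.3))
go([.583-.009*c,-.373-.009*s,.17],73.3)
im=snap('top','top1')[:,:,::-1]; snap('scene','scene1')
a=cv2.resize(im[75:215,180:310],None,fx=4,fy=4,interpolation=cv2.INTER_CUBIC); cv2.imwrite('pics/crop1.png',a)
E
```

```text
t 8.9 pos [ 0.7136 -0.2446  0.2375] yaw 80.21 down [-4.e-04 -4.e-04 -1.e+00] w 0.06445143609238732 f [-0.6  0.6  0.2]
shift now-axes [  97.9 -149.8   67.6] shift after-turn axes [ -79.1 -160.5   67.5] rz 0.1205
```

View pics/crop1.png

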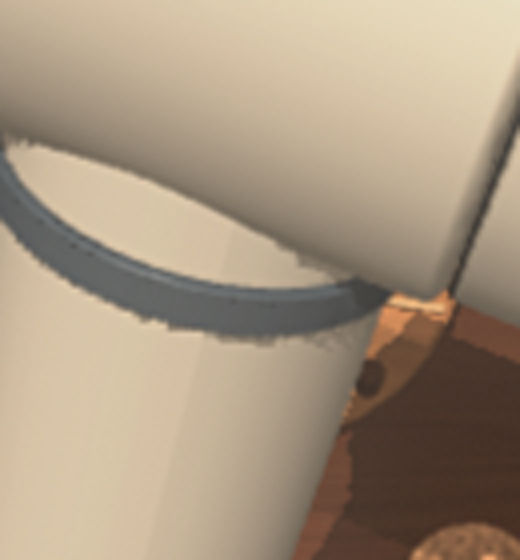

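The arm hides the disc here. I'll move over the van and look again.

Call:
step_arm:
  steps: [0,0,0,18,-28,0,64,0,0,0,20,-30,0,64,0,0,0,20,-30,0,64,0,0,0,20,-30,0,64,0,0,0,20,-31.8,0,64,0,0,0.06,0,0,30,64,0,0,0.06,0,0,37,64,0,0,0,0,0,0,64]

```text
time_s: 9.8
eef_pos: [0.59, -0.371, 0.1667]
eef_rot: [[-0.96, 0.281, -0.006], [0.281, 0.96, 0.005], [0.008, 0.003, -1.0]]
force: [-1.0, 0.7, 0.2]
width: 0.0639
grasp_force: 0.0
```

```bash
sed -i 's/\[\[np.sin(t),np.cos(t),0\],\[-np.cos(t)/[[-np.sin(t),np.cos(t),0],[np.cos(t)/' h.py; python3 - <<'E'
from h import *
c,s=np.cos(np.radians(163.3)),np.sin(np.radians(163.3))
go([.583-.009*c,-.373-.009*s,.036],73.3)
im=snap('top','top2')[:,:,::-1]; sc=snap('scene','scene2')[:,:,::-1]
a=cv2.resize(im[75:215,180:310],None,fx=4,fy=4,interpolation=cv2.INTER_CUBIC)
b=cv2.resize(sc[280:360,140:230],(280,249)); b2=cv2.resize(sc[170:280,235:360],(280,246))
c=np.zeros((560,800,3),np.uint8);c[:,:520]=a;c[:249,520:]=b;c[260:506,520:]=b2;cv2.imwrite('pics/crop2.png',c)
E
```

```text
t 9.8 pos [ 0.59   -0.371   0.1667] yaw 73.68 down [-0.0064  0.0051 -1.    ] w 0.06393461772594868 f [-1.   0.7  0.2]
shift now-axes [ -3.8  -4.4 130.7] shift after-turn axes [ -2.9  -4.  130.7] rz 0.0067
```

View pics/crop2.png

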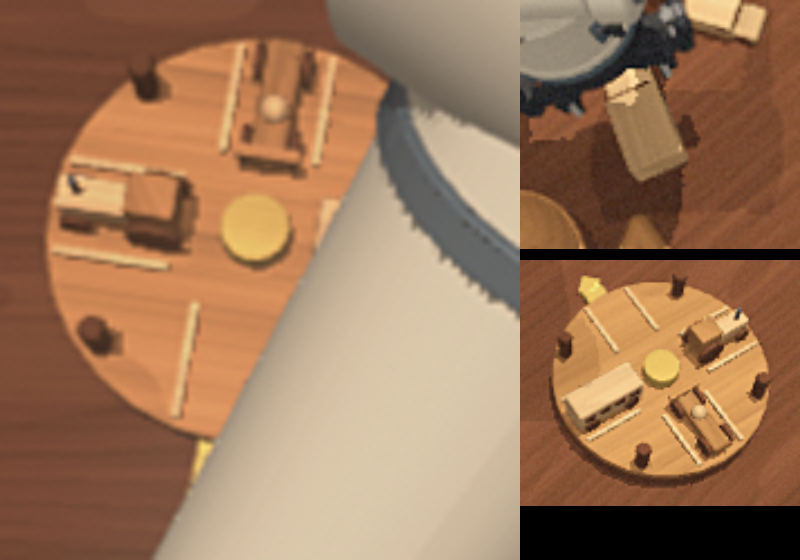

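The crop shows the empty bay now facing the pointer. In the scene part its kerbs run (585,307)-(618,350) and (627,290)-(659,329). I'll measure the angle.

```bash
python3 - <<'E'
from h import *
ang=lambda v:np.degrees(np.arctan2(v[1],v[0]))%360
c=lambda l:[(x/4+180-.4,y/4+75-.4) for x,y in l]
q=lambda l:[((x-520)*125/280+235-.3,(y-260)*110/246+170-.3) for x,y in l]
k=ray('top',c([(178,416),(193,303),(240,45),(225,150),(332,58),(318,163)]),.042)
print('top kerbs',ang(k[0]-k[1]),ang(k[3]-k[2]),ang(k[5]-k[4]))
k=ray('scene',q([(585,307),(618,350),(627,290),(659,329)]),.042); h=ray('scene',q([(661,367)]),.058)[0]; tip=ray('scene',q([(584,276)]),.01)[0]
print('scene hub',h,'kerbs',k[:,:2].round(3).tolist(),ang(k[0]-k[1]),ang(k[2]-k[3]),'bay c',k.mean(0),ang(k.mean(0)-h),'tip',tip,ang(tip-h),np.hypot(*(tip-h)[:2]))
# pointer yellow mask in first pictures
for n,z in(('top',.012),('scene',.012)):
  im=cv2.imread(f'pics/{n}0.png'); hsv=cv2.cvtColor(im,cv2.COLOR_BGR2HSV)
  m=cv2.inRange(hsv,(22,110,150),(34,255,255)); nb,l,st,ce=cv2.connectedComponentsWithStats(m)
  for i in range(1,nb):
    w=ray(n,[ce[i]],z)[0]
    if st[i][4]>25 and np.hypot(w[0]-.582,w[1]-.058)<.2: 
      print(n,st[i],ce[i],w,ang(w-[.582,.058,0]))
E
```

```text
top kerbs 172.84867899772715 172.22901154054318 172.1271365109591
scene hub [0.58599474 0.05888157 0.058     ] kerbs [[0.444, 0.052], [0.524, 0.04], [0.462, 0.115], [0.537, 0.104]] 171.5834634081645 172.06899153802266 bay c [0.49202218 0.07792955 0.042     ] 168.54154819878806 tip [0.38933143 0.09954451 0.01      ] 168.3179004326345 0.2008231391026894
top [235 123  17  16 153] [243.23529412 129.16993464] [0.60498167 0.06005027 0.012     ] 5.098041366598886
scene [262 178  11  10  51] [266.47058824 182.47058824] [0.41338087 0.09195732 0.012     ] 168.61379822456027
scene [291 210  15  14 117] [298.05982906 217.70940171] [0.57263754 0.0790143  0.012     ] 114.01432433303661
```

Call:
step_arm:
  steps: [0,0,0,0,0,0,64,0,0,0,0,0,20,64,0,0,0,0,0,30,64,0,0,0,0,0,10,64,0,0,0,0,0,0,64,0,0,0,0,0,0,64,0,0,0,0,0,0,64,0,0,0,0,0,0,64]

```text
time_s: 10.7
eef_pos: [0.5927, -0.3737, 0.1126]
eef_rot: [[-0.96, 0.281, 0.001], [0.281, 0.96, -0.001], [-0.002, -0.001, -1.0]]
force: [0.9, 0.2, 0.7]
width: 0.0637
grasp_force: 0.0
```

```bash
python3 - <<'E'
from h import *
c,s=np.cos(np.radians(163.3)),np.sin(np.radians(163.3))
go([.583-.009*c,-.373-.009*s,.036],73.3)
E
```

```text
t 10.7 pos [ 0.5927 -0.3737  0.1126] yaw 73.69 down [ 0.0015 -0.0011 -1.    ] w 0.06367410838994494 f [0.9 0.2 0.7]
shift now-axes [ 0.6 -2.  76.6] shift after-turn axes [ 0.5 -2.1 76.6] rz 0.0068
```

Call:
step_arm:
  steps: [0,0,0.007,0,-2,10,64,0,0,0,0,0,20,64,0,0,0,0,0,20,64,0,0,0,0,0,15,64,0,0,0,0,0,8,64,0,0,0,0,0,3.5,64,0,0,0,0,0,0,64,0,0,0,0,0,0,64]

```text
time_s: 11.5
eef_pos: [0.592, -0.3756, 0.0355]
eef_rot: [[-0.958, 0.288, 0.001], [0.288, 0.958, -0.001], [-0.001, -0.0, -1.0]]
force: [-0.4, 0.2, 0.9]
width: 0.0641
grasp_force: 0.0
```

Call:
step_arm:
  steps: [0,0,0,0,0,0,54,0,0,0,0,0,0,50,0,0,0,0,0,0,46,0,0,0,0,0,0,42,0,0,0,0,0,0,38,0,0,0,0,0,0,38,0,0,0,0,0,0,38,0,0,0,0,0,0,38]
  force: 30

```text
time_s: 12.3
eef_pos: [0.5918, -0.3755, 0.0353]
eef_rot: [[-0.958, 0.288, 0.001], [0.288, 0.958, -0.001], [-0.001, -0.0, -1.0]]
force: [-1.3, -0.7, 5.8]
width: 0.0457
grasp_force: 29.8
```

Call:
step_arm:
  steps: [0,0,0,0,0,-8,38,0,0,0,0,0,-15,38,0,0,0,0,0,-25,38,0,0,0,0,0,-30,38,0,0,0,0,0,-30,38,0,0,0,0,0,-20,38,0,0,0,0,0,-10,38,0,0,0,0,0,0,38]

```text
time_s: 13.1
eef_pos: [0.5921, -0.3756, 0.1747]
eef_rot: [[-0.958, 0.288, 0.002], [0.288, 0.958, -0.002], [-0.003, -0.001, -1.0]]
force: [0.2, -0.3, -2.2]
width: 0.0457
grasp_force: 31.2
```

```bash
python3 - <<'E'
from h import *
go([.504,.070,.15],81)
E
```

```text
t 13.1 pos [ 0.5921 -0.3756  0.1747] yaw 73.28 down [ 0.0022 -0.0016 -1.    ] w 0.04573746090391975 f [ 0.2 -0.3 -2.2]
shift now-axes [212.6 401.5  23.8] shift after-turn axes [156.7 426.4  24.7] rz -0.1347
```

Call:
step_arm:
  steps: [0,0,0,6,11.5,0,38,0,0,0,12,23,0,38,0,0,0,16,30,0,38,0,0,0,16,30,0,38,0,0,0,16,30,0,38,0,0,0,16,30,0,38,0,0,0,16,30,0,38,0,0,0,16,30,0,38]

```text
time_s: 13.9
eef_pos: [0.5425, -0.1348, 0.1716]
eef_rot: [[-0.958, 0.288, -0.002], [0.288, 0.958, 0.001], [0.003, 0.0, -1.0]]
force: [0.2, 0.1, -1.8]
width: 0.0454
grasp_force: 31.2
```

Call:
step_arm:
  steps: [0,0,0,16,30,0,38,0,0,0,16,30,0,38,0,0,0,16,30,0,38,0,0,0,16,30,0,38,0,0,-0.04,16,30,0,38,0,0,-0.05,12,22,0,38,0,0,-0.045,6,12,0,38,0,0,0,0,0,0,38]

```text
time_s: 14.7
eef_pos: [0.4997, 0.0683, 0.1721]
eef_rot: [[-0.988, 0.153, -0.002], [0.153, 0.988, 0.0], [0.002, -0.0, -1.0]]
force: [0.1, -0.6, -1.7]
width: 0.046
grasp_force: 31.2
```

```bash
python3 - <<'E'
from h import *
go([.504,.070,.15],81)
sc=snap('scene','scene3')[:,:,::-1]; tp=snap('top','top3')[:,:,::-1]
c=np.zeros((480,800,3),np.uint8); c[:,:480]=cv2.resize(sc[150:280,235:365],(480,480),interpolation=cv2.INTER_CUBIC); c[:320,480:]=cv2.resize(tp[75:215,180:320],(320,320),interpolation=cv2.INTER_CUBIC)
cv2.imwrite('pics/crop3.png',c)
E
```

```text
t 14.7 pos [0.4997 0.0683 0.1721] yaw 81.22 down [-1.9e-03  1.0e-04 -1.0e+00] w 0.04595921372597502 f [ 0.1 -0.6 -1.7]
shift now-axes [-4.1  2.4 22.1] shift after-turn axes [-4.   2.4 22.1] rz 0.0039
```

View pics/crop3.png

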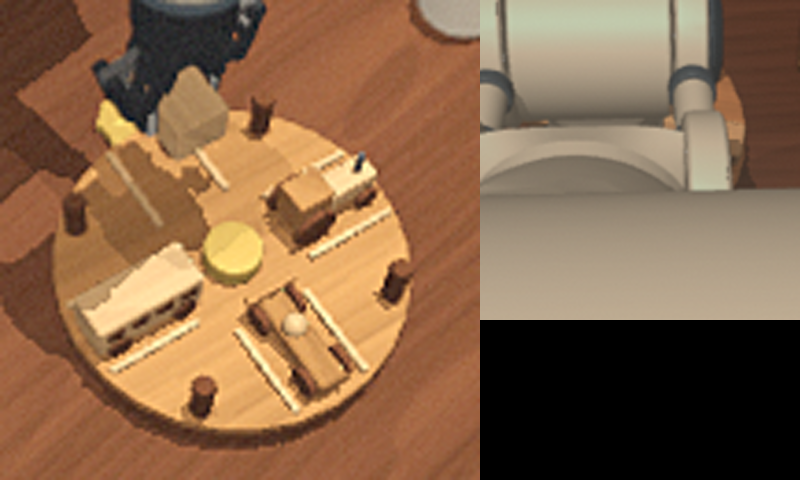

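```bash
python3 - <<'E'
from h import *
ang=lambda v:np.degrees(np.arctan2(v[1],v[0]))%360
q=lambda l:[(x*130/480+235-.4,y*130/480+150-.4) for x,y in l]
r=ray('scene',q([(174,158),(227,125)]),.137); print('rear edge',r[:,:2],r.mean(0),np.linalg.norm(r[0]-r[1]))
print('predicted rear px crop',((proj('scene',[[.538,.062,.137]])-[235,150]+.4)*480/130))
k=ray('scene',q([(237,330),(295,410),(306,290),(366,370)]),.042); h=ray('scene',q([(233,244)]),.058)[0]
print(k[:,:2].round(3).tolist(),ang(k[0]-k[1]),ang(k[2]-k[3]),'hub',h,'opp bay',k.mean(0),ang(h-k.mean(0)))
E
```

```text
rear edge [[0.52451775 0.04722447]
 [0.52982042 0.09822148]] [0.52716909 0.07272298 0.137     ] 0.05127195641938772
predicted rear px crop [[200.31067823 158.39029125]]
[[0.633, 0.02], [0.71, 0.006], [0.645, 0.085], [0.723, 0.071]] 170.16902224743046 169.71799750089926 hub [0.58168901 0.0633091  0.058     ] opp bay [0.6776685  0.04535031 0.042     ] 169.4018965297906
```

```bash
python3 - <<'E'
from h import *
go([.507,.0715,.0735],80.6)
E
```

```text
t 14.8 pos [0.5008 0.0666 0.1724] yaw 81.01 down [-6.e-04 -2.e-04 -1.e+00] w 0.045927731840350976 f [ 0.8  0.6 -1.4]
shift now-axes [-5.4  5.8 98.9] shift after-turn axes [-5.3  5.8 98.9] rz 0.0071
```

Call:
step_arm:
  steps: [0,0,0,-3,1.5,0,38,0,0,0,-4.5,2,0,38,0,0,0,0,0,15,38,0,0,0,0,0,20,38,0,0,0,0,0,20,38,0,0,0,0,0,12,38,0,0,0,0,0,5,38,0,0,0,0,0,0,38]

```text
time_s: 15.6
eef_pos: [0.5091, 0.0689, 0.1005]
eef_rot: [[-0.988, 0.157, -0.001], [0.157, 0.988, -0.0], [0.001, -0.0, -1.0]]
force: [-0.2, 0.9, -1.6]
width: 0.0458
grasp_force: 31.3
```

```bash
python3 - <<'E'
from h import *
go([.507,.0715,.0735],80.6)
E
```

```text
t 15.6 pos [0.5091 0.0689 0.1005] yaw 80.99 down [-7.e-04 -0.e+00 -1.e+00] w 0.04583997180912182 f [-0.2  0.9 -1.6]
shift now-axes [ 2.4  2.2 27. ] shift after-turn axes [ 2.5  2.2 27. ] rz 0.0068
```

Call:
step_arm:
  steps: [0,0,0.007,2,2,0,38,0,0,0,0,0,8,38,0,0,0,0,0,10,38,0,0,0,0,0,6,38,0,0,0,0,0,3,38,0,0,0,0,0,1,38,0,0,0,0,0,0,38,0,0,0,0,0,0,38]

```text
time_s: 16.4
eef_pos: [0.5075, 0.0714, 0.073]
eef_rot: [[-0.987, 0.163, 0.0], [0.163, 0.987, -0.0], [-0.0, 0.0, -1.0]]
force: [-0.2, 0.2, -2.1]
width: 0.0459
grasp_force: 31.3
```

Call:
step_arm:
  steps: [0,0,0,0,0,1,38,0,0,0,0,0,0.7,38,0,0,0,0,0,0,38,0,0,0,0,0,0,48,0,0,0,0,0,0,52,0,0,0,0,0,0,56,0,0,0,0,0,0,60,0,0,0,0,0,0,60]

```text
time_s: 17.2
eef_pos: [0.5073, 0.0714, 0.0711]
eef_rot: [[-0.987, 0.163, -0.0], [0.163, 0.987, 0.0], [0.0, 0.0, -1.0]]
force: [0.6, -0.1, -0.7]
width: 0.0602
grasp_force: 0.0
```

Call:
step_arm:
  steps: [0,0,0,0,0,-10,60,0,0,0,0,0,-20,60,0,0,0,0,0,-30,60,0,0,0,0,0,-40,60,0,0,0,0,0,-40,60,0,0,0,0,0,-40,60,0,0,0,-5,-45,0,60,0,0,0,-5,-45,0,60]

```text
time_s: 18.0
eef_pos: [0.5028, -0.0194, 0.2532]
eef_rot: [[-0.987, 0.16, 0.003], [0.16, 0.987, -0.001], [-0.003, 0.0, -1.0]]
force: [-0.0, -0.2, -0.5]
width: 0.0601
grasp_force: 0.0
```

Call:
step_arm:
  steps: [0,0,0,5,-45,0,60,0,0,0,5,-45,0,60,0,0,0,5,-45,0,60,0,0,0,5,-45,0,60,0,0,0,5,-45,0,60,0,0,0,0,-35,0,60,0,0,0,0,-20,0,60,0,0,0,0,0,0,60]

```text
time_s: 18.8
eef_pos: [0.4316, -0.2935, 0.2517]
eef_rot: [[-0.986, 0.166, 0.0], [0.166, 0.986, -0.001], [-0.001, -0.001, -1.0]]
force: [0.3, 0.1, -0.1]
width: 0.0601
grasp_force: 0.0
```

```bash
python3 - <<'E'
from h import *
sc=snap('scene','scene4')[:,:,::-1]; tp=snap('top','top4')[:,:,::-1]
c=np.zeros((560,800,3),np.uint8); c[:280,520:]=cv2.resize(sc[160:280,240:360],(280,280),interpolation=cv2.INTER_CUBIC); c[:,:520]=cv2.resize(tp[75:215,180:310],None,fx=4,fy=4,interpolation=cv2.INTER_CUBIC)
c[285:495,520:]=cv2.resize(sc,(280,210),interpolation=cv2.INTER_AREA)
cv2.imwrite('pics/crop4.png',c)
E
```

```text
(no output)
```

View pics/crop4.png

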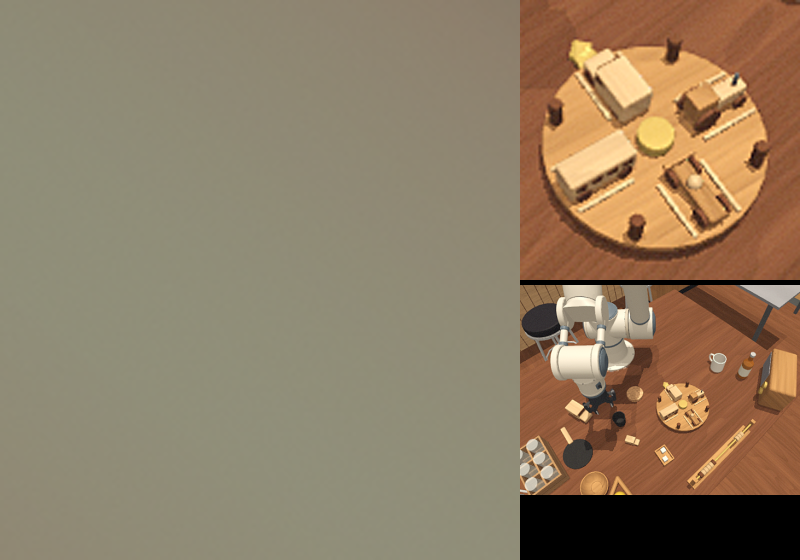

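The van is in the bay with its nose over the pointer, and the cup and mug are standing. The elbow blocks the top camera, so I'll swing it away and measure once.

Call:
step_arm:
  steps: [0,0,0,12,-28,0,60,0,0,0,12,-28,0,60,0,0,0,12,-28,0,60,0,0,0,12,-28,0,60,0,0,0,12,-28,0,60,0,0,0,12,-28,0,60,0,0,0,12,-28,0,60,0,0,0,5,-10,0,60]

```text
time_s: 19.7
eef_pos: [0.3102, -0.4809, 0.2514]
eef_rot: [[-0.987, 0.163, 0.0], [0.163, 0.987, -0.001], [-0.0, -0.001, -1.0]]
force: [-0.4, 0.7, 0.8]
width: 0.0598
grasp_force: 0.0
```

```bash
python3 - <<'E'
from h import *
sc=snap('scene','scene5')[:,:,::-1]; tp=snap('top','top5')[:,:,::-1]
c=np.zeros((560,800,3),np.uint8); c[:280,520:]=cv2.resize(sc[170:220,255:305],(280,280),interpolation=cv2.INTER_CUBIC); c[:,:520]=cv2.resize(tp[75:215,180:310],None,fx=4,fy=4,interpolation=cv2.INTER_CUBIC)
cv2.imwrite('pics/crop5.png',c)
E
```

```text
(no output)
```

View pics/crop5.png

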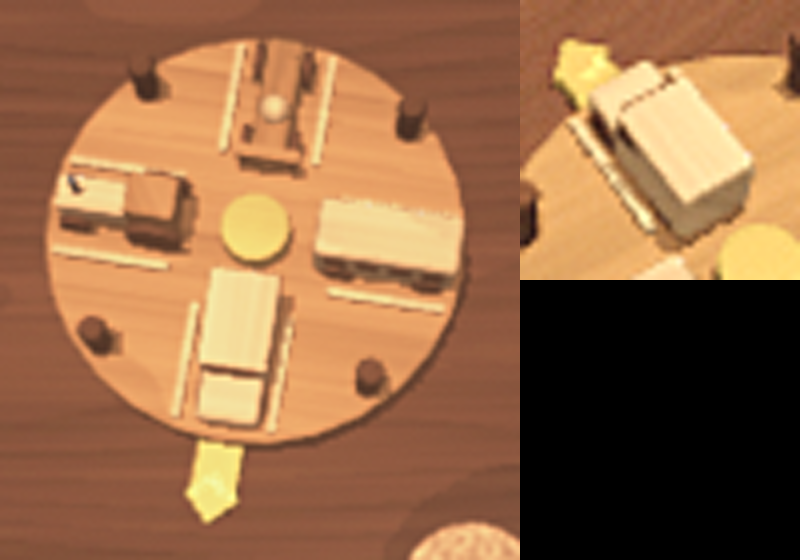

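The crop shows the van centred between the kerbs: roof corners (210,268), (282,274), (267,370), (201,364), and bonnet front (198,417)-(258,425). I'll check this in numbers.

```bash
python3 - <<'E'
from h import *
ang=lambda v:np.degrees(np.arctan2(v[1],v[0]))%360
c=lambda l:[(x/4+180-.4,y/4+75-.4) for x,y in l]
h=ray('top',c([(255,228)]),.058)[0]
r=ray('top',c([(210,268),(282,274),(267,370),(201,364)]),.086); b=ray('top',c([(198,417),(258,425)]),.064)
k=ray('top',c([(193,303),(178,416),(290,318),(272,430)]),.042)
nose=b.mean(0); rear=r[:2].mean(0); mid=(nose+rear)/2
print('hub',h,'tip',ang(ray('top',c([(207,523)]),.006)[0]-h),'kerb angs',ang(k[1]-k[0]),ang(k[3]-k[2]),'bay dir',ang(k.mean(0)-h),'bay c r',np.hypot(*(k.mean(0)-h)[:2]))
a=np.radians(171.5); d=np.array([np.cos(a),np.sin(a)]); n=np.array([-d[1],d[0]])
for m,x in(('nose',nose),('rear',rear),('mid',mid)): print(m,(x[:2]-h[:2])@d-.09,(x[:2]-h[:2])@n)
print('van dir',ang(nose-rear),'len',np.hypot(*(nose-rear)[:2]))
E
```

```text
hub [0.58234529 0.05831044 0.058     ] tip 169.61463506079235 kerb angs 172.84867899772715 170.68277670822226 bay dir 170.38485880645632 bay c r 0.09279491597259149
nose 0.044353448867720024 0.0019193711873143472
rear -0.05123773949476117 0.0006584940259963577
mid -0.003442145313520578 0.0012889326066553516
van dir 172.25570512086395 len 0.09559950367950291
```

The van's middle is within 4 mm of the bay centre, its direction within about 2°, and the bay within 2° of the pointer. I'm handing in.

```bash
python3 -c "
from h import *
print(robot.close_job())"
```

```text
the job is handed in; nothing more can be done
None
```

I turned the empty bay to within about 2° of the pointer and parked the middle-sized van in it, nose outward and about 4 mm from the bay centre by the last camera measurement; the job is handed in at about 20 s, but the hand-in gave no verdict.

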